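# Test the conveyor's mushroom stop

## Robot

A 6-joint arm with a two-finger parallel gripper is mounted at the origin on a cart in front of the work surface, level with it; the furniture and walls round the work are solid. World frame = base frame: x ahead of the robot, y to its left, z up, the work surface at z = 0. Lengths are in m, angles in rad, forces in N, time in s.
With the tool pointing down it reaches from about 0.425 to 0.925 m from the base axis. Payload 12.5 kg.
Tool frame: the origin (TCP) lies between the finger pads; the fingertips stand 14 mm ahead of it and the grasp point (between the pads) lies 5 mm behind it; z points along the fingers, y is the line along which they close (so a half turn about z gives the same grasp; the last joint's range is limited). The gripper opens to 85 mm and grips with 20 to 120 N. Pads are 22 mm wide; open, the fingers measure 114 mm over their backs; the gripper's body (76 mm by 85 mm) begins 54 mm behind the grasp point. The pads swing forward as they close: fully open they stand 13 mm farther back than shut.
Start: joints at [-1.428, 0.491, 1.559, -0, 1.092, -0.106], TCP at [0.154, -0.606, 0.245] pointing down, gripper open.
Joint ranges: [-3.1, 3.1], [-0.84, 2.19], [0.05, 2.79], [-1.13, 4.28], [0.06, 2.93], [-2.69, 2.69]. Speed limits (rad/s): [2.22, 2.22, 2.79, 3.14, 3.14, 3.14].

## Interface

Orientations are given as a rotation vector (axis times angle).
In Python, from workcell import status, optics, hand_in, nets gives the robot as it stands. The module is installed in compiled form; this text tells all that it offers.
- The arm moves only by the tool drive_tool, never from a script. Its argument "series" is one flat list of numbers, 4 for each row, row after row: the shift along the world's x, y, z in mm, then the turn about the world's z in degrees. In form: [x, y, z, turn, x, y, z, turn, ...]. A call has exactly 10 rows; each row is the pose to reach, as a shift and turn from the pose commanded when the call began; what a row does not reach only later rows make up. A row lasts 1/12 s, in which the tool goes at most 41.7 mm and 7.16 degrees, less where a joint would pass 70% of its speed; a pose out of reach is approached as far as the arm can. A call with a gripper value outside its range is refused whole. "grip" is the finger opening in mm, from 0 to 85.4, set as the call begins (left out, the last holds). The fingers move at their own pace and stop on an object; "grip_force" is the grip in N (left out, the last holds). Time passes only in rows, so rows that repeat a pose let the fingers close, or fill a call up. It gives the time, the measured TCP pose, the force, the opening and the grip force at its end, in the units of the state.
- status.state(): the state, without advancing time (a new reading comes with each control period).
- optics.snapshot(name): name is "scene" or "top" or "wrist"; returns a dict with "color" (400x640x3 uint8, blue, green, red), "z_map" (400x640 float32, m along the optical axis (not along the pixel's ray), 0 where there is no reading), "fx", "fy", "cx", "cy" (pixels), "dist_coeffs" ([k1, k2, p1, p2, k3] as OpenCV has them; the pictures are not rectified), "position" and "rotation" of the camera in the world. Camera axes: x right, y down, z forward; pixel columns grow to the right and rows downward; lengths in m; the calibration is good to about 2 mm. A picture is of the moment at which its call begins.
- hand_in(): hands the job in; it is judged then, once.
Trained networks look in the newest picture that a camera, given by its name, has taken for a name from the list of things; names that differ only in an ending like _2 or _b are one class to them, and where a whole thing is asked for, a point or a joint stands for the part that bears it (a point fixed in the world has none). Each returns a list of dicts, best first, with "p" (0 to 1); they miss things now and then, are a little off and sometimes report something else, mostly with a low value. They report only what shows in the picture. A call takes as long as a camera call. They do not tell look-alikes from the thing itself.
- nets.boxes_of(target, camera): "location" ([row, column] in pixels, amid what is visible of it).
- nets.cut_out(target, camera): "region" (400x640 bool, what is visible of it) and "location" ([row, column] in pixels, amid what is visible of it).
- nets.mark_of(target, camera): "location" ([row, column] in pixels: a listed point, or the origin of a listed thing).
The state is a dict: "time": time; "joint_pos": joint angles; "qd": joint speeds; "joint_torque": joint torques, N m; "eef_pos": TCP position; "orientation": TCP orientation; "wrist_force": force on the tool from outside, world axes, zero at the start; "ft_torque": the same for the moment, N m; "grip_width": opening from 0.0 (shut) to 1.0 (fully open); "gripper_force": force on a finger pad.
Only numpy, scipy, OpenCV 4.12 (cv2) and the standard library are available. Lean on these libraries where they do the work, as an engineer would, in place of code of your own. Each camera call takes 0.05 s, during which the arm holds its last target. There are 200 camera calls.

## Task

Test the stop button of the little lid conveyor: with the fingertips press the three-lobed mushroom head all the way down until it latches, and take the hand off it so that it stays down by itself for a moment; then push one of its lobes clockwise (seen from above) with the outside of the fingers until the latch lets go, and leave the head fully up and turned back. Push gently, do not press the smooth round start button, and do not lift or shift the loose things lying about.

Things in the scene. Friction and masses are not known exactly. Their poses are not given: they have to be found in the camera images.
- stop_station: the stop: grey pedestal fixed to the table, 100x100 mm, 45 mm high (a 20 mm radius collar reaches 49 mm), on a 116 mm square flange, carrying a black three-lobed mushroom head. Origin: centre of its underside, on the table, z up; the head turns about the vertical line through it. Where stop and start stand, and their yaw, differ from run to run.
- stop_top (a point): centre of the top of the stop's head; moves and turns with it; 89 mm above the table when up. The head: a low round dome (26 mm radius, 25 mm high, nearly flat over the middle 17 mm radius) with three equal lobes 120 degrees apart. The point's z is up; its x axis points from the head's axis to one lobe.
- stop_lobe (a point): centre of the top of that lobe, 36 mm from the head's axis, 5 mm below stop_top's level. Each lobe is an upright round post of 11 mm radius, 18 mm high, joined to the dome (the head reaches out to 47 mm). Between two lobes a finger can go down beside the dome; the pedestal lies 21 mm under the lobes when the head is up, 10 mm when latched.
- stop_press (a joint): how far the stop's head is pushed down, m: 0 up, 0.014 fully in. Its spring pushes up with 3 N (up) to 7 N (in); the latch adds about 1 N on the way. Pushed in beyond 0.012 it snaps in and, let go, rests latched about 0.0114 down until the head is twisted; then it springs up.
- stop_twist (a joint): turn of the stop's head, rad: 0 at rest, grows clockwise seen from above, up to 0.8; it cannot turn anticlockwise from 0. The latch lets go at about 0.4 to 0.5. A light spring (0.02 to 0.07 N m) turns the head back to 0 when it is let go, so let the head be at 0 when pressing.
- start_station: the start: the same kind of grey pedestal, 45 mm high, fixed, with a plain smooth round black cap (37 mm radius) without lobes; origin on the table under its centre. To be left alone.
- start_press (a joint): how far the start cap is pushed down, m: 0 up, 0.014 fully in; springs back (3 to 7 N).
- green_lid: bystander, loose: green jar lid with a pale top, lying flat, 82 mm across, 12 mm high; origin at the centre of its underside
- eraser: bystander, loose: white eraser 21x34x12 mm; origin at the centre of its underside
- mirror: bystander, loose: round black pocket mirror 58x39x7 mm; origin at the centre of its underside
- pencil: bystander, loose: pencil 8x128x8 mm; origin at the centre of its underside
- tape: bystander, loose: roll of black tape lying flat, 48 mm across, 18 mm high; origin at the centre of its underside
- scissors: bystander, loose: small black-handled scissors lying flat, 86x114x10 mm; origin at the centre of its underside
- walnut: bystander, loose: half walnut shell 34x44x18 mm; origin at the centre of its underside
Things that resemble listed ones, but are neither listed nor needed, are in the scene too. What is shaped like the stop_station but orange is not meant.

How it is judged:
On the way, in this order (a step that is already met when the one before it is completed fails the run):
1. the stop's head is latched down by itself, untouched (value of joint stop_press above 0.009 m and contact force between each of the fingers, the arm and stop_station below 0.3 N), for 0.2 s.
2. the head has been twisted clockwise and has sprung up (value of joint stop_press below 0.003 m), for 0.1 s.
At the end, for the whole second after the job is handed in: The stop's head is up again (pushed in by less than 2 mm) and turned back (within 0.1 rad of rest), after having been latched down; the start button is up (value of joint each of stop_press, start_press below 0.002 m and value of joint stop_twist below 0.1 rad); the robot touches nothing.
It fails at once if the start button is pressed in by more than 3 mm (value of joint start_press above 0.003 m).
It fails at once if the stop is pushed or squeezed with more than 60 N (contact force between any of the fingers, the arm and stop_station above 60 N).
It fails at once if a loose bystander is lifted, carried or shifted by more than 20 mm (distance of any of green_lid, eraser, mirror, pencil, tape, scissors, walnut from where it was at the start of the episode above 0.02 m).
It also fails if it takes over 48 s, if anything falls off the work surface, if the arm or the gripper's body presses on something with over 40 N, if the wrist force passes 120 N, or if a joint passes its speed limit or range.

## Working session

There is one attempt and no reset: what is moved stays moved. The work goes in short steps, Python scripts to look and compute and a tool call to move; the robot and the scene stay as the last step left them, time stands still between calls to the robot, and variables do not carry over. Pictures are saved under pics/ and viewed, at most 10 in all, crops included, and the job is handed in when it is done.

Besides the shell and the picture viewer there is one more tool, called after "Call:" by a JSON object that holds its "name" and its "arguments". drive_tool: Moves the arm, as the interface text tells. Its arguments: {"type":"object","properties":{"series":{"type":"array"},"grip":{"type":"number"},"grip_force":{"type":"number"}},"required":["series"]}

```bash
mkdir -p pics; cat > h.py <<'E'
import numpy as np, cv2
from workcell import status, optics, nets
def world(s,px,z=None):
    K=np.array([[s["fx"],0,s["cx"]],[0,s["fy"],s["cy"]],[0,0,1]])
    r,c=px
    u=cv2.undistortPoints(np.array([[[c,r]]],float),K,np.array(s["dist_coeffs"],float))[0,0]
    R=np.array(s["rotation"],float)
    if R.shape!=(3,3): R=cv2.Rodrigues(R)[0]
    d=R@np.array([u[0],u[1],1]); p=np.array(s["position"])
    if z is None:
        t=s["z_map"][int(round(r)),int(round(c))]
    else: t=(z-p[2])/d[2]
    return p+t*d
E
python3 - <<'E'
from h import *
for cam in ("top","scene"):
    s=optics.snapshot(cam); cv2.imwrite(f"pics/{cam}1.png",s["color"]); print(cam,np.round(s["position"],3))
    for t in ("stop_top","stop_lobe","stop_station","start_station"):
        for m in nets.mark_of(t,cam)[:4]:
            print(t,np.round(m["location"],1),round(m["p"],2),np.round(world(s,m["location"]),3))
print(status.state()["time"])
E
```

```text
top [0.429 0.026 1.091]
stop_top [240.6 185.6] 0.86 [0.451 0.357 0.084]
stop_top [189.4 254.9] 0.66 [0.586 0.185 0.089]
stop_lobe [177.2 265.2] 0.97 [0.62  0.16  0.084]
stop_lobe [230.2 189.9] 0.65 [0.478 0.347 0.085]
stop_station [248.8 193.9] 0.78 [0.431 0.335 0.083]
stop_station [196.1 260.4] 0.66 [0.57  0.17  0.085]
start_station [230.8 413.6] 0.79 [ 0.486 -0.229  0.087]
scene [ 1.212 -0.386  0.841]
stop_top [194.3 388.2] 0.79 [0.596 0.187 0.086]
stop_top [147.8 404.3] 0.79 [0.45  0.356 0.091]
stop_lobe [152.3 408.9] 0.7 [0.467 0.362 0.083]
stop_lobe [201.6 386.1] 0.58 [0.617 0.164 0.086]
stop_station [213.5 379.3] 0.79 [0.616 0.148 0.048]
stop_station [167.8 396.7] 0.64 [0.478 0.313 0.047]
start_station [246.5 227.7] 0.72 [ 0.528 -0.259  0.045]
0.5
```

View pics/top1.png

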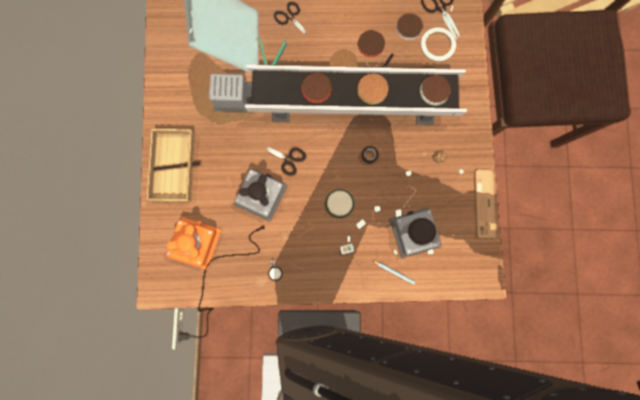

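View pics/scene1.png

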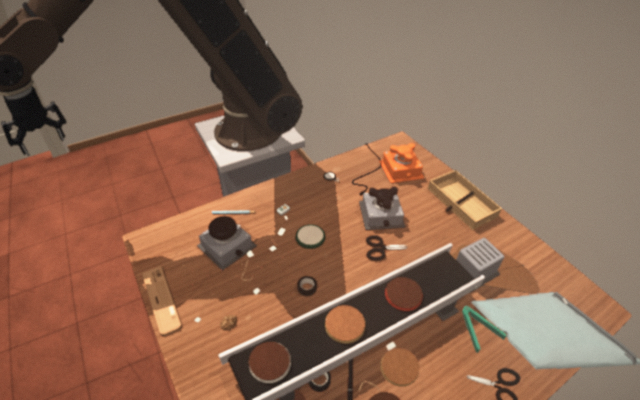

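Top view: two lobed buttons. The orange one is at about (240,186), the grey one with the black head at about (190,257). The start button, with a smooth cap, is at (232,420). The grey one fits the description, and I'll confirm it in a crop and measure its lobes.

```bash
cat > m.py <<'E'
from h import *
import sys
def cloud(s,box):
    r0,r1,c0,c1=box
    rr,cc=np.mgrid[r0:r1,c0:c1]
    K=np.array([[s["fx"],0,s["cx"]],[0,s["fy"],s["cy"]],[0,0,1]])
    u=cv2.undistortPoints(np.stack([cc.ravel(),rr.ravel()],1).astype(float)[:,None],K,np.array(s["dist_coeffs"],float))[:,0]
    R=np.array(s["rotation"],float)
    if R.shape!=(3,3): R=cv2.Rodrigues(R)[0]
    t=s["z_map"][r0:r1,c0:c1].ravel()
    P=(np.c_[u,np.ones(len(u))]*t[:,None])@R.T+np.array(s["position"])
    return P[t>0]
def fit(P,c0):
    """fit trefoil footprint (dome r26 + lobes r11 at 36) by maximal overlap with points higher than 72 mm"""
    from scipy.optimize import minimize
    Q=P[(np.hypot(*(P[:,:2]-c0).T)<.07)]
    hi=Q[:,2]>.068; X=Q[:,:2]
    def inside(p):
        d=X-p[:2]; sd=np.hypot(*d.T)-.026
        for k in range(3):
            a=p[2]+k*2*np.pi/3
            sd=np.minimum(sd,np.hypot(d[:,0]-.036*np.cos(a),d[:,1]-.036*np.sin(a))-.011)
        return 1/(1+np.exp(sd/.0015))
    best=min((minimize(lambda p:((inside(p)-hi)**2).mean(),[*c0,a],method="Nelder-Mead",options=dict(initial_simplex=np.array([[*c0,a],[c0[0]+.008,c0[1],a],[c0[0],c0[1]+.008,a],[*c0,a+.3]]))) for a in (0,.5,1,1.5)),key=lambda r:r.fun)
    x=best.x; near=np.hypot(*(X-x[:2]).T)
    return np.round(x[:2],4),np.round((np.degrees(x[2])%120),1),round(best.fun,4),len(Q),"top z",np.round(np.median(Q[near<.012,2]),4)
E
python3 - <<'E'
from m import *
ims=[]
for cam,box in (("top",(160,230,220,300)),("scene",(160,240,345,425))):
    s=optics.snapshot(cam); P=cloud(s,box)
    print(cam,fit(P,np.array([.586,.183])))
    r0,r1,c0,c1=box
    ims.append(cv2.resize(s["color"][r0:r1,c0:c1],(400,400),interpolation=cv2.INTER_CUBIC))
cv2.imwrite("pics/crop.png",np.hstack(ims))
E
```

```text
top (array([0.5854, 0.1827]), np.float64(96.3), np.float64(0.0286), 1907, 'top z', np.float64(0.0887))
scene (array([0.5874, 0.1809]), np.float64(97.0), np.float64(0.0874), 1668, 'top z', np.float64(0.0899))
```

View pics/crop.png

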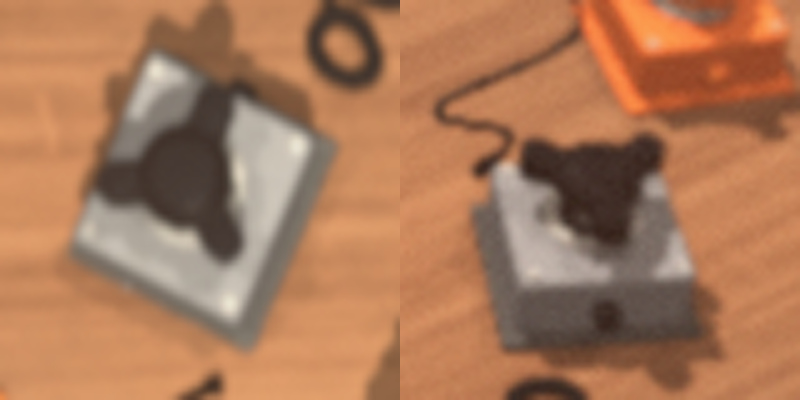

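The crop shows a grey pedestal with a black three-lobed head and lobes at about 97°, 217° and 337°, so this is the stop. I'll move above it with the fingers shut.

Call:
{"name": "drive_tool", "arguments": {"series": [346,306,0,0,346,306,0,0,346,306,0,0,346,306,0,0,346,306,0,0,346,306,0,0,346,306,0,0,346,306,0,0,346,306,0,0,346,306,0,0], "grip": 0, "grip_force": 20}}

```text
time: 1.43
eef_pos: [0.4673, -0.3281, 0.2455]
orientation: [3.117, 0.39, 0.0]
wrist_force: [0.3, -1.3, -0.3]
grip_width: -0.004
gripper_force: 0.0
```

Call:
{"name": "drive_tool", "arguments": {"series": [119,511,0,0,119,511,0,0,119,511,0,0,119,511,0,0,119,511,0,0,119,511,0,0,119,511,0,0,119,511,0,0,119,511,0,0,119,511,0,0]}}

```text
time: 2.27
eef_pos: [0.5607, 0.0782, 0.2456]
orientation: [3.117, 0.39, 0.001]
wrist_force: [0.6, -0.9, 0.3]
grip_width: -0.001
gripper_force: 0.0
```

Call:
{"name": "drive_tool", "arguments": {"series": [25,106,0,0,25,106,0,0,25,106,0,0,25,106,0,0,25,106,0,0,25,106,0,0,25,106,0,0,25,106,0,0,25,106,0,0,25,106,0,0]}}

```text
time: 3.1
eef_pos: [0.5856, 0.1814, 0.2455]
orientation: [3.117, 0.388, 0.0]
wrist_force: [0.1, 0.5, -0.4]
grip_width: -0.001
gripper_force: 0.0
```

```bash
python3 - <<'E'
from m import *
s=optics.snapshot("wrist"); cv2.imwrite("pics/w1.png",s["color"])
P=cloud(s,(0,400,0,640)); print(fit(P,np.array([.586,.182])), np.round(s["position"],3))
for t in ("stop_top","stop_lobe"):
    for m in nets.mark_of(t,"wrist")[:3]: print(t,np.round(m["location"]),round(m["p"],2),np.round(world(s,m["location"],.089 if t=="stop_top" else .084),4))
st=status.state(); print(st["time"],st["eef_pos"],st["orientation"],st["wrist_force"])
E
```

```text
(array([0.5768, 0.1938]), np.float64(75.9), np.float64(0.261), 65945, 'top z', np.float64(0.2511)) [0.647 0.197 0.374]
stop_top [188. 322.] 0.88 [0.5817 0.18   0.089 ]
stop_top [277. 114.] 0.55 [0.4434 0.3577 0.089 ]
stop_lobe [157. 349.] 0.83 [0.6135 0.1637 0.084 ]
stop_lobe [243. 129.] 0.67 [0.4811 0.3487 0.084 ]
3.25 [0.58557451 0.18177472 0.24539939] [3.11730688e+00 3.89109500e-01 1.09621908e-04] [-0.89666407  0.04510762 -0.23449792]
```

View pics/w1.png

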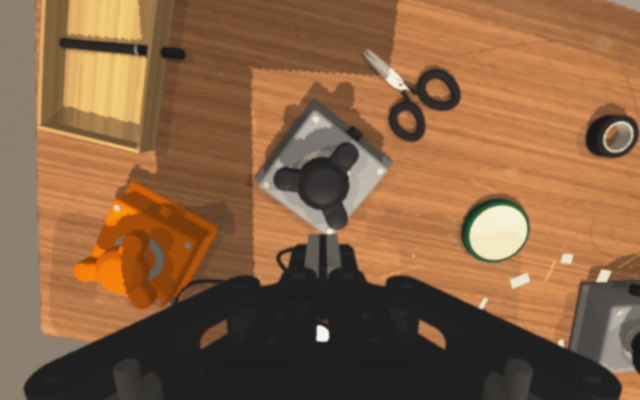

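Wrist view: the stop's head is at (185,324), with lobes at (157,349), (178,285) and (217,337). The shut fingers are at (270,322). I'll refit without the gripper points.

```bash
python3 - <<'E'
from m import *
s=optics.snapshot("wrist")
P=cloud(s,(0,400,0,640)); P=P[P[:,2]<.1]; print(fit(P,np.array([.586,.182])))
h=P[(P[:,2]>.0875)&(np.hypot(P[:,0]-.586,P[:,1]-.182)<.05)]; print("dome top mean",h.mean(0),len(h))
E
```

```text
(array([0.5815, 0.1795]), np.float64(96.0), np.float64(0.0273), 11564, 'top z', np.float64(0.0878))
dome top mean [0.58355686 0.17988474 0.08811903] 499
```

Call:
{"name": "drive_tool", "arguments": {"series": [-1.5,-1,-35,0,-1.5,-1,-70,0,-1.5,-1,-105,0,-1.5,-1,-125,0,-1.5,-1,-135,0,-1.5,-1,-140,0,-1.5,-1,-143,0,-1.5,-1,-146,0,-1.5,-1,-148,0,-1.5,-1,-148,0]}}

```text
time: 4.13
eef_pos: [0.5844, 0.1812, 0.0982]
orientation: [-3.117, -0.39, -0.003]
wrist_force: [-1.2, -0.4, 3.0]
grip_width: -0.0
gripper_force: 1.4
```

Call:
{"name": "drive_tool", "arguments": {"series": [0,0,-2,0,0,0,-4,0,0,0,-6,0,0,0,-7,0,0,0,-7.5,0,0,0,-8,0,0,0,-8.5,0,0,0,-8.5,0,0,0,-8.5,0,0,0,-8.5,0]}}

```text
time: 4.97
eef_pos: [0.5845, 0.1812, 0.0896]
orientation: [-3.117, -0.39, -0.002]
wrist_force: [-1.4, 0.1, 5.1]
grip_width: -0.0
gripper_force: 2.6
```

Call:
{"name": "drive_tool", "arguments": {"series": [0,0,-0.5,0,0,0,-1,0,0,0,-1.5,0,0,0,-1.5,0,0,0,-1.5,0,0,0,-2,0,0,0,-2,0,0,0,-2,0,0,0,-2,0,0,0,-2,0]}}

```text
time: 5.8
eef_pos: [0.5846, 0.1812, 0.0885]
orientation: [-3.117, -0.39, -0.004]
wrist_force: [-3.1, -0.8, 14.5]
grip_width: 0.001
gripper_force: 7.4
```

Call:
{"name": "drive_tool", "arguments": {"series": [0,0,3,0,0,0,15,0,0,0,40,0,0,0,70,0,0,0,70,0,0,0,70,0,0,0,70,0,0,0,70,0,0,0,70,0,0,0,70,0]}}

```text
time: 6.63
eef_pos: [0.5838, 0.181, 0.156]
orientation: [3.117, 0.39, -0.002]
wrist_force: [0.2, -0.6, 0.3]
grip_width: 0.0
gripper_force: 0.0
```

```bash
python3 - <<'E'
from m import *
for c in ("wrist","scene","top"):
    s=optics.snapshot(c)
    P=cloud(s,(0,400,0,640)); Q=P[(P[:,2]<.12)&(np.hypot(P[:,0]-.584,P[:,1]-.181)<.06)]
    print(c,len(Q),np.percentile(Q[:,2],[50,90,95,99]) if len(Q) else 0)
    if c=="wrist":
        cv2.imwrite("pics/w2.png",s["color"])
        import m; P[:,2]+=.011; print(fit(P[P[:,2]<.1],np.array([.584,.181])))
st=status.state(); print(st["time"],st["eef_pos"],st["wrist_force"])
E
```

```text
wrist 15068 [0.04519313 0.07623445 0.07696763 0.07783711]
(array([0.5823, 0.1798]), np.float64(96.3), np.float64(0.0268), 18121, 'top z', np.float64(0.0881))
scene 1190 [0.04688451 0.07606057 0.07784593 0.08020921]
top 308 [0.04287749 0.04686084 0.04741778 0.04886196]
6.7833 [0.58395731 0.18104463 0.15637268] [ 0.57868404 -0.04853385  0.10535117]
```

View pics/w2.png

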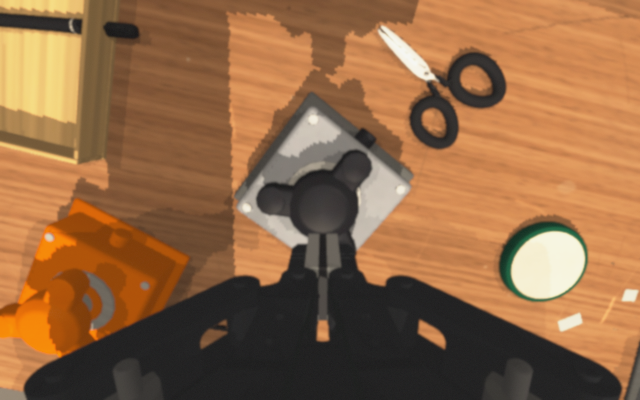

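The head is latched: its top is now at about 77 mm and it sits untouched at (203,324), with lobes still at 96°. Next I'll go beside it, at about 36° between two lobes, and then down.

Call:
{"name": "drive_tool", "arguments": {"series": [33.5,24,0,7,33.5,24,0,14,33.5,24,0,21,33.5,24,0,22,33.5,24,0,22,33.5,24,-25,22,33.5,24,-50,22,33.5,24,-70,22,33.5,24,-84,22,33.5,24,-84,22]}}

```text
time: 7.62
eef_pos: [0.6162, 0.2046, 0.07]
orientation: [-2.987, -0.971, 0.007]
wrist_force: [0.1, -0.0, -0.1]
grip_width: 0.003
gripper_force: 0.0
```

Call:
{"name": "drive_tool", "arguments": {"series": [2.5,-3.5,0,-6,4.5,-7.5,0,-12,6,-11.5,0,-18,6.5,-14,0,-21,7,-16,0,-24,7.5,-18,0,-27,8,-20.5,0,-30,8,-22.5,0,-33,8,-24.5,0,-36,8,-24.5,0,-36]}}

```text
time: 8.45
eef_pos: [0.626, 0.1804, 0.0741]
orientation: [-3.141, 0.001, -0.002]
wrist_force: [0.7, 1.8, 0.1]
grip_width: -0.001
gripper_force: 0.6
```

Call:
{"name": "drive_tool", "arguments": {"series": [0,-1.5,0,-2,0,-3,0,-4,0,-4.5,0,-6,-0.5,-6,0,-8,-0.5,-7.5,0,-10,-1,-9,0,-12,-1,-10,0,-14,-1.5,-11.5,0,-16,-2,-13,0,-18,-2,-13,0,-18]}}

```text
time: 9.28
eef_pos: [0.624, 0.1675, 0.0739]
orientation: [-3.103, 0.487, -0.003]
wrist_force: [1.6, 0.3, 1.2]
grip_width: 0.002
gripper_force: 0.7
```

```bash
python3 - <<'E'
from m import *
for c in ("wrist","scene"):
    s=optics.snapshot(c)
    P=cloud(s,(0,400,0,640)); Q=P[(np.hypot(P[:,0]-.584,P[:,1]-.181)<.012)&(P[:,2]<.12)]
    print(c,len(Q),np.percentile(Q[:,2],[10,50,90]) if len(Q) else 0)
    if c=="wrist": print(fit(P[P[:,2]<.1],np.array([.584,.181])))
E
```

```text
wrist 0 0
(array([0.5896, 0.1759]), np.float64(103.7), np.float64(0.0923), 17981, 'top z', np.float64(0.0863))
scene 18 [0.08823133 0.08934849 0.0913393 ]
```

The head has sprung up: its top is at about 89 mm. I'll back the fingers off anticlockwise and then lift.

Call:
{"name": "drive_tool", "arguments": {"series": [1,4.5,0,6,2,9,0,12,2,13,0,18,2,17,0,24,1.5,21,0,30,0.5,25,0,36,-1,30,0,42,-3.5,34,0,48,-3.5,34,15,48,-3.5,34,35,48]}}

```text
time: 10.22
eef_pos: [0.6189, 0.2017, 0.1068]
orientation: [-3.032, -0.823, 0.006]
wrist_force: [0.1, -0.3, 0.4]
grip_width: -0.005
gripper_force: 0.0
```

Call:
{"name": "drive_tool", "arguments": {"series": [0,0,40,0,0,0,80,0,0,0,100,0,0,-40,100,0,0,-80,100,0,0,-120,100,0,0,-130,100,0,0,-130,100,0,0,-130,100,0,0,-130,100,0]}}

```text
time: 11.05
eef_pos: [0.62, 0.0726, 0.2078]
orientation: [-3.032, -0.821, 0.0]
wrist_force: [-0.6, -0.2, 0.2]
grip_width: -0.002
gripper_force: 0.0
```

```bash
python3 - <<'E'
from m import *
for c,b in (("top",(160,230,220,300)),("scene",(160,240,345,425))):
    s=optics.snapshot(c); P=cloud(s,b); P=P[P[:,2]<.11]
    print(c,fit(P,np.array([.585,.182])))
st=status.state(); print(st["time"],st["eef_pos"],st["wrist_force"])
cv2.imwrite("pics/scene2.png",s["color"])
E
```

```text
top (array([0.5917, 0.1841]), np.float64(107.7), np.float64(0.0072), 142, 'top z', np.float64(nan))
scene (array([0.5872, 0.1811]), np.float64(96.7), np.float64(0.0892), 1662, 'top z', np.float64(0.0892))
11.15 [0.61994106 0.07290416 0.20777267] [ 0.08575785 -0.20882056 -1.14579941]
  return _methods._mean(a, axis=axis, dtype=dtype,
  ret = ret.dtype.type(ret / rcount)
```

View pics/scene2.png

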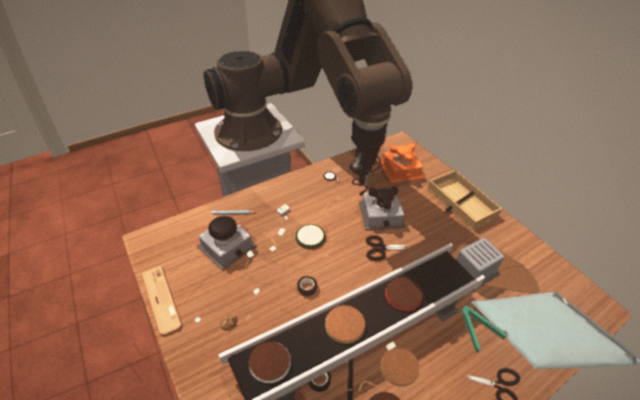

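The scene view shows the stop's head at (383,195) standing up, with its top at 89 mm and lobes back at 96.7° (97.0° before). The loose things are where they were, and the hand is clear.

```bash
python3 -c "
from workcell import hand_in; print(hand_in())"
```

```text
the job is handed in; nothing more can be done
None
```

The stop button was pressed until it latched, stayed down untouched, and was then released by a clockwise push on one lobe. The head ended fully up (89 mm) and turned back, and the job is handed in; the interface returned no verdict.

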